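# Drive the stuck hinge pin out with the drift punch

## Robot

A 7-joint arm with a two-finger parallel gripper is mounted at the origin on a cart in front of the work surface, level with it; the furniture and walls round the work are solid. World frame = base frame: x ahead of the robot, y to its left, z up, the work surface at z = 0. Lengths are in m, angles in rad, forces in N, time in s.
With the tool pointing down it reaches from about 0.4 to 0.9 m from the base axis. Payload 5.5 kg.
Tool frame: the origin (TCP) lies midway between the tips of the shut fingers; the grasp point (between the pads) lies 19 mm behind it; z points along the fingers, y is the line along which they close (so a half turn about z gives the same grasp; the last joint's range is limited). The gripper opens to 92 mm and grips with 3 to 60 N. Pads are 19 mm wide; open, the fingers measure 130 mm over their backs; the gripper's body (75 mm by 190 mm) begins 47 mm behind the grasp point.
Start: joints at [-0.889, 0.501, -0.427, 1.55, 0.221, 1.138, -0.21], TCP at [0.264, 0.594, 0.227] pointing down, gripper open.
Joint ranges: [-2.88, 2.88], [-0.31, 2.03], [-1.54, 1.56], [0.2, 2.42], [-1.41, 4.55], [0.19, 2.02], [-2.57, 2.57]. Speed limits (rad/s): [2.57, 2.57, 3.14, 3.14, 3.14, 3.14, 3.14].

## Interface

Orientations are given as a unit quaternion [x, y, z, w].
In Python, from rig import env, eyes, job gives the robot as it stands.
- The arm moves only by the tool apply_moves, never from a script. Its argument "deltas" is one flat list of numbers, 6 for each row, row after row: the shift along the tool's x, y, z each as a share of 200 mm, from -1 to 1, then the turn, a rotation vector about the tool's x, y, z each as a share of 180 degrees, from -1 to 1. In form: [dx, dy, dz, ax, ay, az, dx, dy, dz, ax, ay, az, ...]. A call has exactly 8 rows; each row is the pose to reach, as a shift and turn from the pose commanded when the call began, along the tool's axes at that moment, turning the shorter way round; what a row does not reach only later rows make up. A row lasts 1/12 s, in which the tool goes at most 41.7 mm and 7.16 degrees, less where a joint would pass 70% of its speed; a pose out of reach is approached as far as the arm can. A call with a number of a shift or a turn outside -1 to 1 is refused whole. A call with a gripper value outside its range is refused whole. "hand" is the opening, from 0 (shut) to 1 (fully open), set as the call begins (left out, the last holds). The fingers move at their own pace and stop on an object; "newtons" is the grip in N (left out, the last holds). Time passes only in rows, so rows that repeat a pose let the fingers close, or fill a call up. It gives the time, the measured TCP pose, the force, the opening and the grip force at its end, in the units of the state.
- env.get_state(): the state, without advancing time (a new reading comes with each control period).
- eyes.camera(name): name is "side" or "top"; returns a dict with "color" (480x640x3 uint8, blue, green, red), "intrinsics" (3x3 intrinsics, pixels), "origin" and "rotation" of the camera in the world. Camera axes: x right, y up, looking along -z (the intrinsics and any distortion apply to the point x, -y, -z); pixel columns grow to the right and rows downward; lengths in m; the calibration is good to about 2 mm. A picture is of the moment at which its call begins. There is no depth.
- job.sign_off(): hands the job in; it is judged then, once.
The state is a dict: "time_s": time; "joint_positions": joint angles; "dq": joint speeds; "tau": joint torques, N m; "position": TCP position; "orientation": TCP orientation; "contact_force": force on the tool from outside, world axes, zero at the start; "ft_torque": the same for the moment, N m; "opening": finger opening in m; "grasp_force": force on a finger pad.
Only numpy, scipy, OpenCV 4.12 (cv2) and the standard library are available. Lean on these libraries where they do the work, as an engineer would, in place of code of your own. Each camera call takes 0.05 s, during which the arm holds its last target. There are 200 camera calls.

## Task

The brass hinge pin is stuck in the green hinge block with its head underneath, so it can only be driven out downwards. Take the slim drift punch (orange handle) from the wooden stand, push on the pin's plain end from above until the pin is fully out of the green strap, its upper end below the strap's underside, then stand the drift punch upright back in its empty hole in the stand, let go of it and move the hand away. Leave the thick bush driver (blue handle) in its hole.

Things in the scene. Friction and masses are not known exactly. Their poses are not given: they have to be found in the camera images.
- hinge_block: Fixed block, 74 x 164 mm, long side along its y; origin under its centre, z up. A green strap 30 mm thick (underside 58, top 88 mm above the bench) lies on two dark legs. The stuck brass pin sits in the bore at y = +32 mm, over a black rubber catch tube. At y = -32 mm a second pin has its domed steel head (30 mm wide, 9 mm high) on top: it cannot go down, leave it.
- pin_end (a point): Centre of the plain upper end of the stuck brass pin (22 mm diameter), moving with it; it lies in a 24 mm round bore, at the start 3 to 8 mm below the strap's top face, i.e. 80 to 85 mm above the bench.
- stuck_pin (a joint): Downward travel of the stuck pin, m. At 0 its upper end is 85 mm above the bench; starts at 0 to 0.005; level with the strap's underside at 0.027; hard stop at 0.038. Tight fit: needs about 8 N of push all the way and stays where it is left. Driven out means more than 0.029 (upper end 2 mm or more below the strap's underside).
- drift_punch: Loose slim drift punch, 0.2 kg, starts upright in one of the stand's holes. Origin at the centre of its lower end face, z up the tool. Steel shank 12 mm diameter from 0 to 55 mm, round orange guard 46 mm diameter to 61, orange handle 20 mm diameter to 117, steel cap to 120. The guard rests on the stand, tip 11 mm above the bench. Grip the handle just above the guard, which takes the push.
- bush_driver: Bystander: thick bush driver with blue handle, loose, of the same shape and size as the drift punch except that its shank is 30 mm thick, too thick for the bore; stands upright in the stand's other hole, its top 131 mm above the bench (carry the punch's tip higher than that past it).
- punch_stand: Fixed wooden tool stand, 80 x 184 x 66 mm, origin at the centre of its underside, long side along its y. Two vertical round holes of 36 mm diameter, 61 mm deep.
- hole_a (a point): Centre of the mouth of the stand's hole at y = +48 mm (66 mm above the bench); holds either tool.
- hole_b (a point): Centre of the mouth of the stand's hole at y = -48 mm (66 mm above the bench); holds the other tool.
Mind the look-alikes: they are no part of the job. Leave any pink or red look-alike of the drift_punch alone.

How it is judged:
On the way:
1. the pin is driven clear of the strap with the drift punch: travel over 29 mm while the punch's tip is within 15 mm of the pin's upper end (value of joint stuck_pin above 0.029 m and distance between drift_punch and pin_end below 0.015 m), for 0.05 s.
At the end, for the whole second after the job is handed in: The pin's travel is over 29 mm (its upper end 2 mm or more below the strap's underside); the drift punch stands at rest in the stand's hole, tip within 20 mm of the hole's axis, at most 5 mm above fully seated and within 10 degrees of upright (value of joint stuck_pin above 0.029 m and (horizontal distance between drift_punch and hole_a below 0.02 m or horizontal distance between drift_punch and hole_b below 0.02 m) and z of drift_punch in the frame of punch_stand below 0.016 m and angle between drift_punch's own z axis and vertical below 0.17 rad and linear speed of drift_punch below 0.02 m/s); the robot touches nothing.
It fails at once if the bush driver is taken out or shoved: moved more than 30 mm (distance of bush_driver from where it was at the start of the episode above 0.03 m).
It also fails if it takes over 51 s, if anything falls off the work surface, if the arm or the gripper's body presses on something with over 40 N, if the wrist force passes 120 N, or if a joint passes its speed limit or range.

## Working session

There is one attempt and no reset: what is moved stays moved. The work goes in short steps, Python scripts to look and compute and a tool call to move; the robot and the scene stay as the last step left them, time stands still between calls to the robot, and variables do not carry over. Pictures are saved under pics/ and viewed, at most 10 in all, crops included, and the job is handed in when it is done.

Besides the shell and the picture viewer there is one more tool, called after "Call:" by a JSON object that holds its "api" and its "payload", one argument or row to a line. apply_moves: Moves the arm, as the interface text tells. Its arguments: {"type":"object","properties":{"deltas":{"type":"array","items":{"type":"number"}},"hand":{"type":"number"},"newtons":{"type":"number"}},"required":["deltas"]}

```bash
mkdir -p pics
python3 - <<'E'
from rig import env, eyes, job
import cv2, numpy as np, pickle
d={}
for n in("top","side"):
    c=eyes.camera(n); d[n]=c; cv2.imwrite(f"pics/{n}0.png",c["color"])
    print(n,np.round(c["intrinsics"],1).tolist(),np.round(c["origin"],4),np.round(c["rotation"],4).tolist(),[k for k in c])
pickle.dump(d,open("c0.pkl","wb"))
s=env.get_state();print(s["time_s"],s["position"],s["orientation"],s["opening"])
E
```

```text
top [[558.9, 0.0, 325.1], [0.0, 558.9, 243.0], [0.0, 0.0, 1.0]] [0.4798 0.0422 1.1131] [0.0218, -0.0226, -0.7006, 0.7129] ['color', 'intrinsics', 'origin', 'rotation']
side [[473.3, 0.0, 322.2], [0.0, 473.3, 238.4], [0.0, 0.0, 1.0]] [ 0.2926 -0.6968  0.7645] [0.4137, -0.0724, -0.1405, 0.8966] ['color', 'intrinsics', 'origin', 'rotation']
0.1 [0.26413998 0.593221   0.22576593] [ 2.07869585e-01  9.78156151e-01 -8.60801552e-04 -1.97542377e-04] 0.09178716163548942
```

View pics/top0.png

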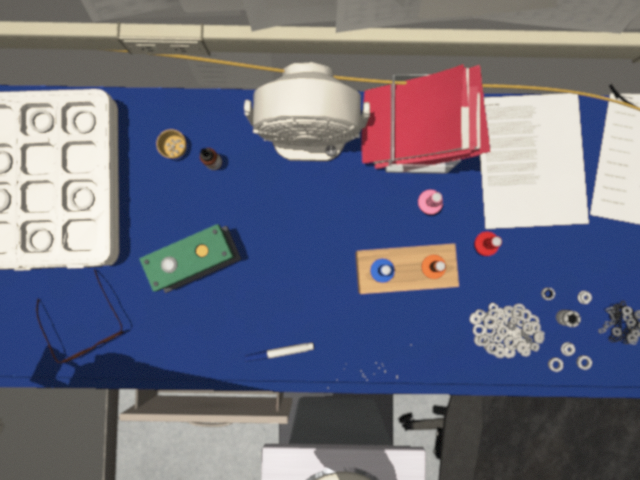

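View pics/side0.png

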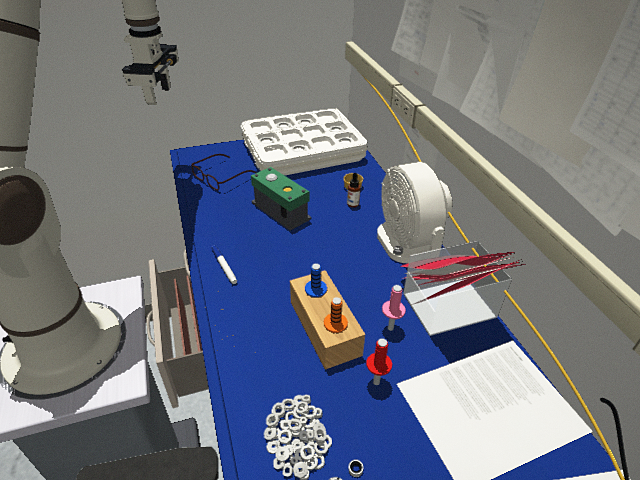

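The top view shows the orange punch (434,266), blue driver (383,270), the strap with brass pin (202,250) and steel head (168,264). Red (488,243) and pink (430,201) look-alikes stand nearby.

```bash
cat > h.py <<'E'
import cv2, numpy as np
from scipy.spatial.transform import Rotation as R
def ray(c,uv):
    K=c["intrinsics"]; q=np.asarray(c["rotation"]); M=R.from_quat(q).as_matrix() if q.size==4 else q
    p=np.linalg.inv(K)@[uv[0],uv[1],1]; return np.asarray(c["origin"]),M@[p[0],-p[1],-p[2]]
def onz(c,uv,z):
    o,d=ray(c,uv); return o+d*(z-o[2])/d[2]
def proj(c,P):
    K=c["intrinsics"];M=R.from_quat(c["rotation"]).as_matrix();p=M.T@(np.asarray(P)-c["origin"]);p=K@[p[0],-p[1],-p[2]];return p[:2]/p[2]
def blobs(c,lo,hi,amin=20):
    m=cv2.inRange(cv2.cvtColor(c["color"],cv2.COLOR_BGR2HSV),lo,hi)
    cs,_=cv2.findContours(m,cv2.RETR_EXTERNAL,cv2.CHAIN_APPROX_NONE)
    return sorted([x for x in cs if cv2.contourArea(x)>amin],key=cv2.contourArea,reverse=True)
E
python3 - <<'E'
import pickle; from h import *
d=pickle.load(open("c0.pkl","rb")); r=lambda x:np.round(x,4).tolist()
H={"orange":((6,180,120),(13,255,255),.072),"blue":((104,150,130),(112,255,255),.072),"green":((50,80,50),(90,255,255),.088),"brass":((17,120,120),(30,255,255),.083),"wood":((10,60,90),(22,170,255),.066),"red":((0,200,100),(4,255,255),.06)}
for n in d:
  for k,(lo,hi,z) in H.items():
    for b in blobs(d[n],lo,hi)[:3]:
      (e,sz,a)=cv2.minAreaRect(b); 
      print(n,k,cv2.contourArea(b),r(e),r(sz),round(a,1),r(onz(d[n],e,z)[:2]), [r(onz(d[n],p,z)[:2]) for p in cv2.boxPoints((e,sz,a))] if k in("green","wood") and n=="top" and cv2.contourArea(b)>1000 else "")
for n,boxes in {"top":[(350,240,120,60),(135,220,110,75)],"side":[(285,255,85,115),(245,160,75,70)]}.items():
  for i,(x,y,w,h) in enumerate(boxes):
    im=d[n]["color"][y:y+h,x:x+w]; s=min(390/w,295/h); im=cv2.resize(im,None,fx=s,fy=s,interpolation=2)
    o=np.zeros((300,400,3),np.uint8);o[:im.shape[0],:im.shape[1]]=im
    print(n,i,s); d[n,i]=o
cv2.imwrite("pics/m.png",np.vstack([np.hstack([d["top",0],d["top",1]]),np.hstack([d["side",0],d["side",1]])]))
E
```

```text
top orange 32.0 [432.8927, 266.6658] [18.4386, 13.2003] 77.9 [0.5046, -0.1598] 
top blue 327.0 [315.9717, 301.6509] [29.8072, 50.1366] 74.1 [0.436, 0.0567] 
top blue 171.5 [382.0, 270.0] [20.0, 20.0] 90.0 [0.4968, -0.0651] 
top blue 93.5 [348.6081, 292.3513] [24.0023, 18.9059] 9.5 [0.4542, -0.0035] 
top green 3081.5 [186.1049, 257.4541] [36.9898, 87.2067] 66.4 [0.5132, 0.2962] [[0.5107, 0.3829], [0.5776, 0.2384], [0.5157, 0.2093], [0.4493, 0.3535]]
top brass 216.5 [222.6602, 61.844] [120.0698, 3.2168] 7.9 [0.8832, 0.2407] 
top brass 185.0 [546.1666, 89.9241] [126.8787, 5.4736] 6.0 [0.8402, -0.3689] 
top brass 122.5 [172.0, 144.0] [16.9706, 25.4558] 45.0 [0.7247, 0.3307] 
top wood 4085.0 [406.8433, 268.3997] [42.6277, 99.7078] 85.7 [0.5007, -0.1122] [[0.5319, -0.0156], [0.5491, -0.2022], [0.4696, -0.2083], [0.4525, -0.0227]]
top wood 612.5 [171.0, 143.5] [27.0, 28.0] 90.0 [0.7297, 0.3374] 
top wood 556.5 [561.0883, 93.0098] [159.1133, 10.8887] 8.4 [0.8406, -0.4042] 
side orange 162.0 [335.5, 323.0] [18.0, 23.0] 90.0 [0.5034, -0.1644] 
side blue 44354.5 [325.2824, 326.8688] [346.2706, 227.75] 79.1 [0.4823, -0.1673] 
side blue 2350.0 [551.7959, 459.3056] [38.7169, 120.1558] 81.5 [0.7215, -0.5011] 
side blue 1858.0 [210.288, 369.584] [224.5012, 11.8064] 79.7 [0.267, -0.1955] 
side green 1329.0 [279.2692, 187.8462] [61.2944, 27.1803] 33.7 [0.5077, 0.2762] 
side brass 2102.0 [326.8172, 307.5971] [81.5226, 41.0097] 62.0 [0.4967, -0.1327] 
side brass 469.5 [566.8155, 383.0512] [223.3419, 9.9145] 58.0 [0.822, -0.407] 
side brass 122.5 [394.3453, 118.3005] [99.5652, 5.2822] 57.0 [0.9555, 0.5561] 
side wood 3821.5 [327.1609, 316.9085] [99.5106, 51.0414] 63.0 [0.4949, -0.141] 
side red 409.0 [377.596, 359.4456] [30.0832, 23.9274] 74.5 [0.5508, -0.2553] 
top 0 3.25
top 1 3.5454545454545454
side 0 2.5652173913043477
side 1 4.214285714285714
```

View pics/m.png

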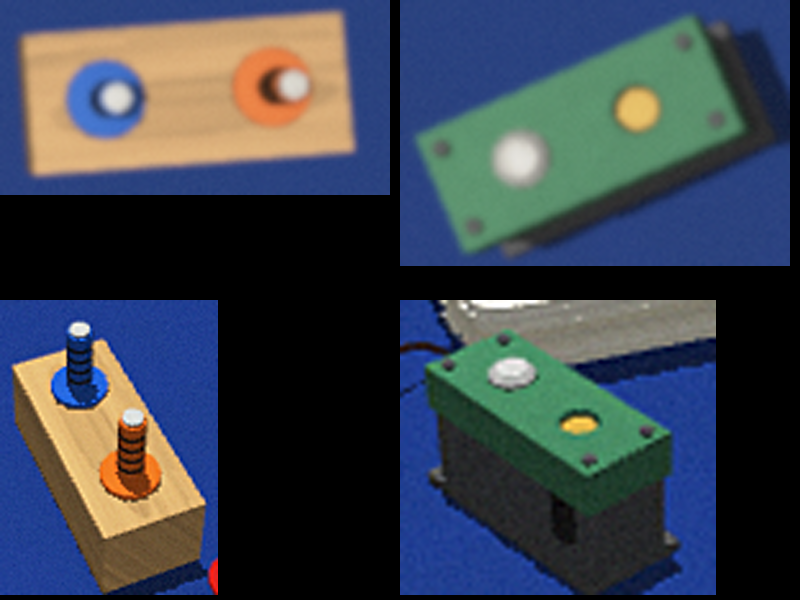

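The crops show all targets: the orange guard centred at about (433.4,266.8) in the top view, and the brass pin at (201.9,250.7) in the top view and about (287.5,189.4) in the side view.

Run:
```python
import pickle; from h import *
d=pickle.load(open("c0.pkl","rb")); r=lambda x:np.round(x,4).tolist()
def cen(n,box,lo,hi):
    x,y,w,h=box; c=dict(d[n]); c["color"]=c["color"][y:y+h,x:x+w]
    b=blobs(c,lo,hi,8)[0]; e=cv2.fitEllipse(cv2.convexHull(b)) if len(b)>6 else None
    return np.add(e[0],(x,y)),e[1]
for nm,n,box,lo,hi,z in [("guardO","top",(415,250,28,32),(4,150,100),(14,255,255),.072),("brass","top",(190,238,24,24),(17,100,120),(30,255,255),.083),("brass","side",(272,180,30,18),(17,100,120),(30,255,255),.083),
 ("guardB","top",(365,255,25,30),(102,160,130),(112,255,255),.072),("capO","side",(327,294,20,12),(0,0,170),(180,60,255),.131),("capO","top",(434,258,14,16),(0,0,150),(180,70,255),.131),("capB","side",(308,260,16,12),(0,0,170),(180,60,255),.131),("capB","top",(379,262,14,16),(0,0,150),(180,70,255),.131),("guardO","side",(322,310,32,28),(4,150,80),(14,255,255),.072)]:
    try: u,s=cen(n,box,lo,hi); print(nm,n,r(u),r(s),r(onz(d[n],u,z)[:2]))
    except Exception as ex: print(nm,n,ex)
```

```text
guardO top [433.3311, 266.3076] [23.7663, 23.9132] [0.5053, -0.1606]
brass top [201.4708, 250.271] [11.6804, 12.0669] [0.5271, 0.2695]
brass side [286.8555, 189.3052] [3.3243, 8.1395] [0.526, 0.2715]
guardB top [381.9428, 270.1076] [20.0393, 20.2806] [0.4966, -0.0649]
capO side [336.4033, 299.9574] [6.0523, 7.8256] [0.5045, -0.1604]
capO top [439.9585, 265.5848] [7.6476, 8.7135] [0.5053, -0.1607]
capB side [315.6156, 265.8009] [4.8527, 7.391] [0.4956, -0.0648]
capB top [385.5025, 269.6822] [9.0901, 9.4911] [0.4965, -0.0651]
guardO side [335.0985, 322.3338] [19.7118, 24.3565] [0.5032, -0.1626]
```

Call:
{"api": "apply_moves", "payload": {
  "deltas": [-0.88, -0.98, 0, 0, 0, 0.3, -0.88, -0.98, 0, 0, 0, 0.3, -0.88, -0.98, 0, 0, 0, 0.3, -0.88, -0.98, 0, 0, 0, 0.3, -0.88, -0.98, 0, 0, 0, 0.3, -0.88, -0.98, 0, 0, 0, 0.3, -0.88, -0.98, 0, 0, 0, 0.3, -0.88, -0.98, 0, 0, 0, 0.3],
  "hand": 1
}}

```text
time_s: 0.77
position: [0.3473, 0.3379, 0.2264]
orientation: [0.635, 0.773, -0.001, 0.001]
contact_force: [-0.5, 0.7, 0.1]
opening: 0.0919
grasp_force: 0.0
```

```bash
cat > g.py <<'E'
# usage: g.py x y z [closing angle deg] -> tool-axis shares to the pose
import sys; from rig import env; from h import *
s=env.get_state(); q=R.from_quat(s["orientation"]); a=list(map(float,sys.argv[1:]))
M=q.as_matrix(); y=np.degrees(np.arctan2(M[1,1],M[0,1])); t=a[3] if len(a)>3 else y
t=y+(t-y+90)%180-90; ty=np.array([np.cos(np.radians(t)),np.sin(np.radians(t)),0]); tz=np.array([0,0,-1.])
T=R.from_matrix(np.c_[np.cross(ty,tz),ty,tz])
print("t",round(s["time_s"],2),"pos",np.round(s["position"],4),"ang",round(y,1),"tilt",np.round(M[:2,2],3),"open",round(s["opening"],4),"F",np.round(s["contact_force"],1),"grip",round(s["grasp_force"],1))
print("shift",np.round(M.T@(np.array(a[:3])-s["position"])/.2,3),"turn",np.round((q.inv()*T).as_rotvec()/np.pi,4))
print("q",np.round(s["joint_positions"],2))
E
python3 g.py .505 -.1607 .2 5
```

```text
t 0.77 pos [0.3473 0.3379 0.2264] ang 11.2 tilt [ 0.    -0.003] open 0.0919 F [-0.5  0.7  0.1] grip 0.0
shift [-2.598  0.288  0.139] turn [-0.0001  0.0009  0.0346]
q [-0.64  0.18 -0.22  1.96  0.05  1.01 -0.68]
```

Call:
{"api": "apply_moves", "payload": {
  "deltas": [-1, 0.1, 0, 0, 0, 0.035, -1, 0.1, 0, 0, 0, 0.035, -1, 0.1, 0, 0, 0, 0.035, -1, 0.1, 0, 0, 0, 0.035, -1, 0.1, 0, 0, 0, 0.035, -1, 0.1, 0, 0, 0, 0.035, -1, 0.1, 0, 0, 0, 0.035, -1, 0.1, 0, 0, 0, 0.035]
}}

```text
time_s: 1.43
position: [0.4062, 0.1522, 0.2266]
orientation: [0.671, 0.741, 0.0, -0.0]
contact_force: [0.0, -0.3, -0.4]
opening: 0.0915
grasp_force: 0.0
```

Call:
{"api": "apply_moves", "payload": {
  "deltas": [-1, 0.3, 0, 0, 0, 0, -1, 0.3, 0, 0, 0, 0, -1, 0.3, 0, 0, 0, 0, -1, 0.3, 0, 0, 0, 0, -1, 0.3, 0, 0, 0, 0, -1, 0.3, 0, 0, 0, 0, -1, 0.3, 0, 0, 0, 0, -1, 0.3, 0, 0, 0, 0]
}}

```text
time_s: 2.1
position: [0.486, -0.0393, 0.2262]
orientation: [0.67, 0.742, -0.0, -0.001]
contact_force: [-0.8, 0.5, 0.5]
opening: 0.092
grasp_force: 0.0
```

```bash
python3 g.py .505 -.1607 .16 5
```

```text
t 2.1 pos [ 0.486  -0.0393  0.2262] ang 5.8 tilt [-0.001  0.001] open 0.092 F [-0.8  0.5  0.5] grip 0.0
shift [-0.614  0.033  0.331] turn [-0.0003 -0.0003  0.0046]
q [-0.11  0.18  0.15  1.96 -0.03  1.    0.16]
```

Call:
{"api": "apply_moves", "payload": {
  "deltas": [-0.614, 0.033, 0, 0, 0, 0.004, -0.614, 0.033, 0, 0, 0, 0.004, -0.614, 0.033, 0, 0, 0, 0.004, -0.614, 0.033, 0.2, 0, 0, 0.004, -0.614, 0.033, 0.3, 0, 0, 0.004, -0.614, 0.033, 0.33, 0, 0, 0.004, -0.614, 0.033, 0.33, 0, 0, 0.004, -0.614, 0.033, 0.33, 0, 0, 0.004]
}}

```text
time_s: 2.77
position: [0.5056, -0.1607, 0.1612]
orientation: [0.674, 0.738, 0.0, -0.0]
contact_force: [0.8, -0.1, 0.8]
opening: 0.0919
grasp_force: 0.0
```

```bash
python3 g.py .505 -.1607 .077 5
python3 - <<'E'
from rig import eyes; import cv2
a=eyes.camera("top")["color"][190:340,330:530];b=eyes.camera("side")["color"][190:390,240:420]
a=cv2.resize(a,(400,300));b=cv2.resize(b,(400,444))
import numpy as np
o=np.zeros((444,800,3),np.uint8);o[:300,:400]=a;o[:,400:]=b;cv2.imwrite("pics/g.png",o)
E
```

```text
t 2.77 pos [ 0.5056 -0.1607  0.1612] ang 5.2 tilt [0.    0.001] open 0.0919 F [ 0.8 -0.1  0.8] grip 0.0
shift [ 0.    -0.003  0.421] turn [ 0.0001 -0.0002  0.001 ]
q [ 0.07  0.34  0.22  1.93 -0.1   0.88  0.43]
```

View pics/g.png

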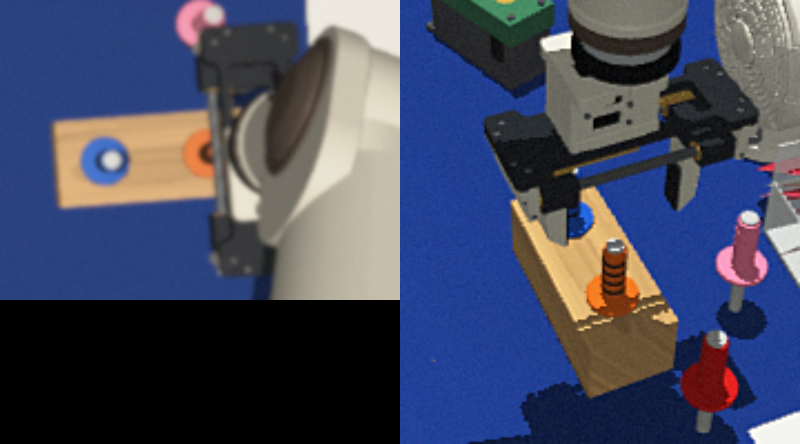

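The gripper is straight over the orange punch with fingers straddling it. Pink and red are clear of the fingers, so I'll descend.

Call:
{"api": "apply_moves", "payload": {
  "deltas": [0, 0, 0.1, 0, 0, 0, 0, 0, 0.2, 0, 0, 0, 0, 0, 0.3, 0, 0, 0, 0, 0, 0.38, 0, 0, 0, 0, 0, 0.415, 0, 0, 0, 0, 0, 0.415, 0, 0, 0, 0, 0, 0.415, 0, 0, 0, 0, 0, 0.415, 0, 0, 0]
}}

```text
time_s: 3.53
position: [0.5062, -0.163, 0.0792]
orientation: [0.676, 0.737, 0.001, 0.001]
contact_force: [0.8, 0.1, 0.5]
opening: 0.0919
grasp_force: 0.0
```

Call:
{"api": "apply_moves", "payload": {
  "deltas": [0, 0, 0, 0, 0, 0, 0, 0, 0, 0, 0, 0, 0, 0, 0, 0, 0, 0, 0, 0, 0, 0, 0, 0, 0, 0, 0, 0, 0, 0, 0, 0, 0, 0, 0, 0, 0, 0, 0, 0, 0, 0, 0, 0, 0, 0, 0, 0],
  "hand": 0,
  "newtons": 40
}}

```text
time_s: 4.2
position: [0.5049, -0.1628, 0.0777]
orientation: [0.676, 0.737, -0.0, -0.0]
contact_force: [0.0, -0.5, 1.3]
opening: 0.0432
grasp_force: 0.0
```

```bash
python3 g.py .505 -.1607 .21 5
```

```text
t 4.2 pos [ 0.5049 -0.1628  0.0777] ang 5.0 tilt [-0.  0.] open 0.0432 F [ 0.  -0.5  1.3] grip 0.0
shift [ 0.011  0.002 -0.662] turn [-0.     -0.     -0.0001]
q [ 0.1   0.47  0.2   1.98 -0.14  0.71  0.47]
```

Call:
{"api": "apply_moves", "payload": {
  "deltas": [0.01, 0, 0, 0, 0, 0, 0.01, 0, 0, 0, 0, 0, 0.01, 0, 0, 0, 0, 0, 0.01, 0, 0, 0, 0, 0, 0.01, 0, 0, 0, 0, 0, 0.01, 0, 0, 0, 0, 0, 0.01, 0, 0, 0, 0, 0, 0.01, 0, 0, 0, 0, 0]
}}

```text
time_s: 4.87
position: [0.5049, -0.1608, 0.0777]
orientation: [0.676, 0.737, 0.0, 0.0]
contact_force: [2.0, 0.3, -1.1]
opening: 0.0195
grasp_force: 40.0
```

Call:
{"api": "apply_moves", "payload": {
  "deltas": [0, 0, -0.05, 0, 0, 0, 0, 0, -0.15, 0, 0, 0, 0, 0, -0.27, 0, 0, 0, 0, 0, -0.4, 0, 0, 0, 0, 0, -0.53, 0, 0, 0, 0, 0, -0.66, 0, 0, 0, 0, 0, -0.78, 0, 0, 0, 0, 0, -0.78, 0, 0, 0],
  "newtons": 55
}}

```text
time_s: 5.53
position: [0.5072, -0.1621, 0.2392]
orientation: [0.676, 0.737, 0.002, 0.004]
contact_force: [1.4, -0.3, -2.2]
opening: 0.0195
grasp_force: 55.0
```

```bash
python3 g.py .527 .2698 .235 5
python3 - <<'E'
from rig import eyes; import cv2,pickle,numpy as np
from h import *
c=eyes.camera("side");pickle.dump(c,open("c1.pkl","wb"))
u=proj(c,[.505,-.161,.2]);print(u);x,y=map(int,u)
cv2.imwrite("pics/l.png",cv2.resize(c["color"][y-60:y+90,x-75:x+75],(600,600)))
E
```

```text
t 5.53 pos [ 0.5072 -0.1621  0.2392] ang 4.9 tilt [ 0.008 -0.002] open 0.0195 F [ 1.4 -0.3 -2.2] grip 55.0
shift [2.143 0.285 0.018] turn [ 0.0025  0.0008 -0.0003]
q [ 0.06  0.24  0.24  1.86 -0.07  1.04  0.41]
[338.14620521 272.59630122]
```

View pics/l.png

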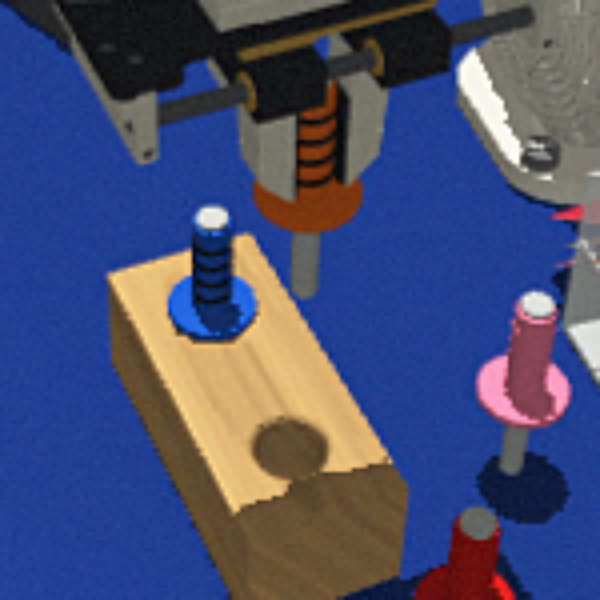

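The punch is held upright below the fingers, its hole is empty, and the tip is at about (340,286) in the side view. Next I carry it to the hinge.

Call:
{"api": "apply_moves", "payload": {
  "deltas": [0.2, 0.02, 0, 0, 0, 0, 0.4, 0.05, 0, 0, 0, 0, 0.6, 0.08, 0, 0, 0, 0, 0.8, 0.1, 0, 0, 0, 0, 1, 0.13, 0, 0, 0, 0, 1, 0.13, 0, 0, 0, 0, 1, 0.13, 0, 0, 0, 0, 1, 0.13, 0, 0, 0, 0]
}}

```text
time_s: 6.25
position: [0.5121, 0.0401, 0.2324]
orientation: [0.675, 0.737, -0.001, -0.001]
contact_force: [0.0, -1.2, -2.1]
opening: 0.0193
grasp_force: 55.0
```

Call:
{"api": "apply_moves", "payload": {
  "deltas": [0.2, 0.02, 0, 0, 0, 0, 0.4, 0.05, 0, 0, 0, 0, 0.6, 0.08, 0, 0, 0, 0, 0.8, 0.1, 0, 0, 0, 0, 1, 0.13, 0, 0, 0, 0, 1, 0.13, 0, 0, 0, 0, 1, 0.13, 0, 0, 0, 0, 1, 0.13, 0, 0, 0, 0]
}}

```text
time_s: 6.92
position: [0.522, 0.2397, 0.2327]
orientation: [0.676, 0.736, -0.001, 0.0]
contact_force: [0.0, -0.6, -3.3]
opening: 0.0192
grasp_force: 55.0
```

```bash
python3 g.py .527 .2698 .18 5
```

```text
t 6.92 pos [0.522  0.2397 0.2327] ang 4.9 tilt [-0.001 -0.002] open 0.0192 F [ 0.  -0.6 -3.3] grip 55.0
shift [0.148 0.038 0.263] turn [-0.0005  0.0007 -0.0008]
q [-0.48  0.33  0.    1.75 -0.    1.07 -0.39]
```

Call:
{"api": "apply_moves", "payload": {
  "deltas": [0.14, 0.038, 0, 0, 0, 0, 0.148, 0.038, 0.1, 0, 0, 0, 0.148, 0.038, 0.2, 0, 0, 0, 0.148, 0.038, 0.27, 0, 0, 0, 0.148, 0.038, 0.3, 0, 0, 0, 0.148, 0.038, 0.3, 0, 0, 0, 0.148, 0.038, 0.3, 0, 0, 0, 0.148, 0.038, 0.3, 0, 0, 0]
}}

```text
time_s: 7.58
position: [0.5279, 0.2716, 0.1749]
orientation: [0.676, 0.737, 0.001, 0.0]
contact_force: [0.8, -0.6, -2.2]
opening: 0.0191
grasp_force: 55.0
```

```bash
python3 g.py .527 .2698 .18 5
python3 - <<'E'
from rig import eyes; import cv2,numpy as np
from h import *
o=np.zeros((400,800,3),np.uint8)
for i,n in enumerate(("top","side")):
    c=eyes.camera(n); x,y=map(int,proj(c,[.527,.2698,.09])); f=400//80
    print(n,x-40,y-40,[np.round((proj(c,[.527,.2698,z])-[x-40,y-40])*5,0) for z in(.105,.088,.172)])
    o[:,400*i:400*i+400]=cv2.resize(c["color"][y-40:y+40,x-40:x+40],(400,400),interpolation=2)
cv2.imwrite("pics/h.png",o)
E
```

```text
t 7.58 pos [0.5279 0.2716 0.1749] ang 4.9 tilt [0.002 0.001] open 0.0191 F [ 0.8 -0.6 -2.2] grip 55.0
shift [-0.009 -0.005 -0.026] turn [ 0.0006 -0.0001 -0.0006]
q [-0.51  0.42 -0.01  1.76  0.    0.96 -0.44]
top 160 210 [array([193., 199.]), array([204., 201.]), array([149., 189.])]
side 247 147 [array([201., 176.]), array([202., 205.]), array([196.,  60.])]
```

View pics/h.png

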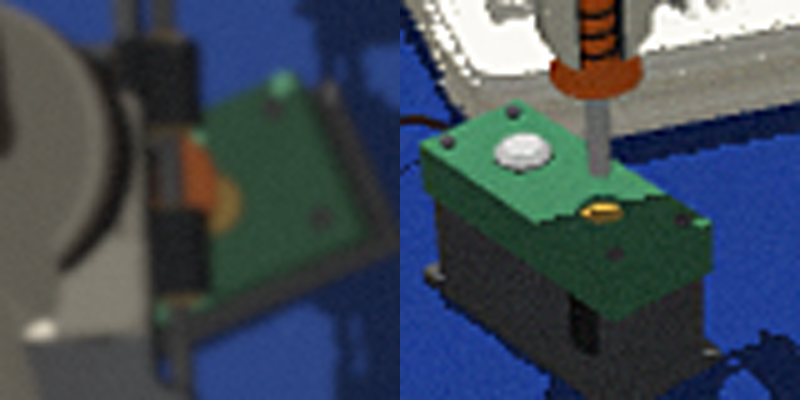

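Tip at about (599,172) in the crop sits right above the bore at (601,208), and the columns agree. The pin is below it, so I'll descend into the bore.

Call:
{"api": "apply_moves", "payload": {
  "deltas": [-0.005, -0.002, 0, 0, 0, 0, -0.005, -0.002, 0, 0, 0, 0, -0.005, -0.002, 0, 0, 0, 0, -0.005, -0.002, 0.03, 0, 0, 0, -0.005, -0.002, 0.06, 0, 0, 0, -0.005, -0.002, 0.08, 0, 0, 0, -0.005, -0.002, 0.1, 0, 0, 0, -0.005, -0.002, 0.1, 0, 0, 0]
}}

```text
time_s: 8.35
position: [0.5256, 0.2709, 0.1522]
orientation: [0.676, 0.737, -0.001, -0.0]
contact_force: [0.2, 0.4, -2.8]
opening: 0.0192
grasp_force: 55.0
```

```bash
python3 g.py .527 .2698 .118 5
```

```text
t 8.35 pos [0.5256 0.2709 0.1522] ang 5.0 tilt [-0.002 -0.001] open 0.0192 F [ 0.2  0.4 -2.8] grip 55.0
shift [-0.006  0.007  0.171] turn [-0.0007  0.0003 -0.0001]
q [-0.51  0.45 -0.01  1.78  0.    0.92 -0.44]
```

Call:
{"api": "apply_moves", "payload": {
  "deltas": [-0.004, 0.005, 0.02, 0, 0, 0, -0.004, 0.005, 0.04, 0, 0, 0, -0.004, 0.005, 0.06, 0, 0, 0, -0.004, 0.005, 0.08, 0, 0, 0, -0.004, 0.005, 0.1, 0, 0, 0, -0.004, 0.005, 0.12, 0, 0, 0, -0.004, 0.005, 0.14, 0, 0, 0, -0.004, 0.005, 0.14, 0, 0, 0]
}}

```text
time_s: 9.02
position: [0.5274, 0.271, 0.1258]
orientation: [0.676, 0.737, 0.0, -0.0]
contact_force: [-0.8, 0.1, -2.3]
opening: 0.0191
grasp_force: 55.0
```

```bash
python3 g.py .527 .2698 .117 5
```

```text
t 9.02 pos [0.5274 0.271  0.1258] ang 5.0 tilt [0.    0.001] open 0.0191 F [-0.8  0.1 -2.3] grip 55.0
shift [-0.006 -0.003  0.044] turn [ 0.     -0.0002  0.    ]
q [-0.51  0.48 -0.01  1.8   0.    0.87 -0.44]
```

Call:
{"api": "apply_moves", "payload": {
  "deltas": [-0.004, 0, 0.015, 0, 0, 0, -0.004, 0, 0.03, 0, 0, 0, -0.004, 0, 0.045, 0, 0, 0, -0.004, 0, 0.045, 0, 0, 0, -0.004, 0, 0.045, 0, 0, 0, -0.004, 0, 0.045, 0, 0, 0, -0.004, 0, 0.045, 0, 0, 0, -0.004, 0, 0.045, 0, 0, 0]
}}

```text
time_s: 9.68
position: [0.528, 0.27, 0.1169]
orientation: [0.676, 0.737, 0.0, 0.0]
contact_force: [-0.6, 2.3, 1.5]
opening: 0.0194
grasp_force: 55.0
```

```bash
python3 g.py .527 .2698 .116 5
python3 - <<'E'
from rig import eyes; import cv2,numpy as np
from h import *
c=eyes.camera("side"); x,y=map(int,proj(c,[.527,.2698,.1]))
cv2.imwrite("pics/p.png",cv2.resize(c["color"][y-50:y+50,x-50:x+50],(600,600),interpolation=2))
print(x,y,[np.round((proj(c,[.527,.2698,z])-[x-50,y-50])*6,0) for z in(.104,.110,.088,.116)])
E
```

```text
t 9.68 pos [0.528  0.27   0.1169] ang 5.0 tilt [0.001 0.001] open 0.0194 F [-0.6  2.3  1.5] grip 55.0
shift [-0.001 -0.005  0.004] turn [ 0.0002 -0.0001 -0.0001]
q [-0.51  0.49 -0.01  1.8   0.01  0.85 -0.44]
287 183 [array([301., 298.]), array([300., 286.]), array([302., 330.]), array([300., 273.])]
```

View pics/p.png

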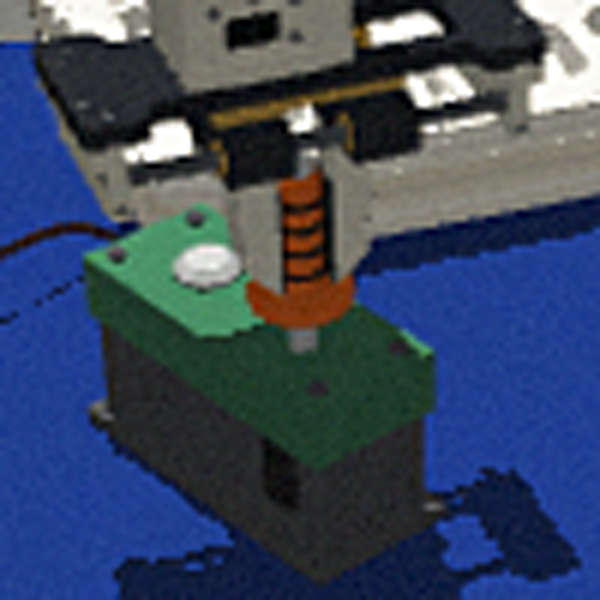

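The shank is in the bore with the guard centre near (302,298), matching a tip height of about 50 mm, so the pin is about 35 mm down. I'll push 2 mm more for margin.

Call:
{"api": "apply_moves", "payload": {
  "deltas": [0, 0, 0.005, 0, 0, 0, 0, 0, 0.01, 0, 0, 0, 0, 0, 0.01, 0, 0, 0, 0, 0, 0.01, 0, 0, 0, 0, 0, 0.01, 0, 0, 0, 0, 0, 0.01, 0, 0, 0, 0, 0, 0.01, 0, 0, 0, 0, 0, 0.01, 0, 0, 0]
}}

```text
time_s: 10.4
position: [0.5279, 0.27, 0.1149]
orientation: [0.676, 0.737, 0.0, 0.0]
contact_force: [0.1, 3.0, 4.8]
opening: 0.0188
grasp_force: 55.0
```

Call:
{"api": "apply_moves", "payload": {
  "deltas": [0, 0, -0.05, 0, 0, 0, 0, 0, -0.1, 0, 0, 0, 0, 0, -0.17, 0, 0, 0, 0, 0, -0.25, 0, 0, 0, 0, 0, -0.35, 0, 0, 0, 0, 0, -0.45, 0, 0, 0, 0, 0, -0.55, 0, 0, 0, 0, 0, -0.62, 0, 0, 0]
}}

```text
time_s: 11.07
position: [0.5279, 0.269, 0.2408]
orientation: [0.676, 0.737, 0.0, 0.0]
contact_force: [-0.2, 0.2, -2.4]
opening: 0.0191
grasp_force: 55.0
```

```bash
python3 g.py .505 -.1605 .236 5
python3 - <<'E'
from rig import eyes; import cv2,numpy as np,pickle
from h import *
o=np.zeros((600,800,3),np.uint8)
c=eyes.camera("side"); x,y=map(int,proj(c,[.527,.2698,.14]))
o[:,:600]=cv2.resize(c["color"][y-50:y+50,x-50:x+50],(600,600),interpolation=2)
print(x-50,y-50,[np.round((proj(c,[.528,.27,z])-[x-50,y-50])*6,0) for z in(.172,.227,.233)])
cv2.imwrite("pics/q.png",o)
E
```

```text
t 11.07 pos [0.5279 0.269  0.2408] ang 4.9 tilt [ 0.001 -0.   ] open 0.0191 F [-0.2  0.2 -2.4] grip 55.0
shift [-2.129 -0.299  0.025] turn [ 0.0003  0.0001 -0.0003]
q [-0.51  0.35 -0.01  1.7   0.    1.09 -0.43]
236 120 [array([303., 233.]), array([298., 110.]), array([298.,  96.])]
```

View pics/q.png

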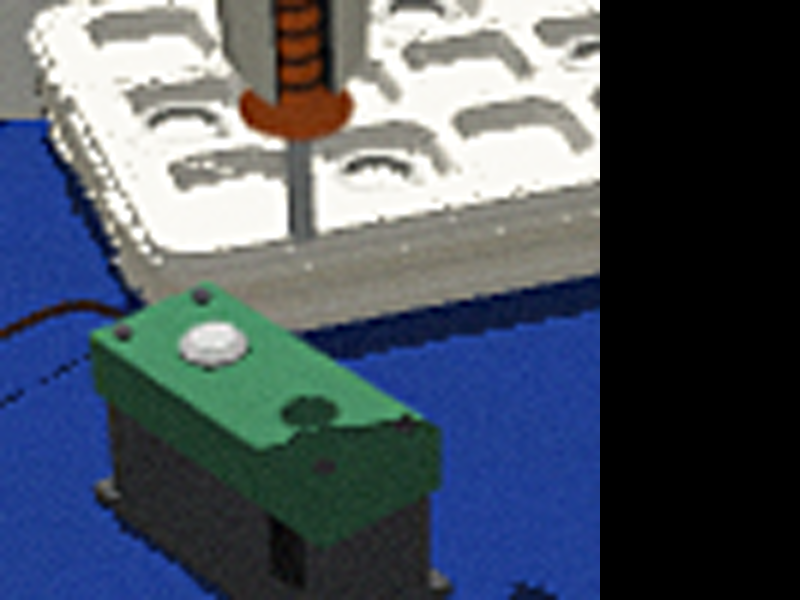

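The bore at (310,410) is now dark with no brass visible. The punch tip at (301,238) is where kinematics predicts (303,233), so it did not slip in the grip. Now I return it.

Call:
{"api": "apply_moves", "payload": {
  "deltas": [-0.2, -0.03, 0, 0, 0, 0, -0.4, -0.06, 0, 0, 0, 0, -0.6, -0.09, 0, 0, 0, 0, -0.8, -0.12, 0, 0, 0, 0, -1, -0.14, 0, 0, 0, 0, -1, -0.14, 0, 0, 0, 0, -1, -0.14, 0, 0, 0, 0, -1, -0.14, 0, 0, 0, 0]
}}

```text
time_s: 11.78
position: [0.5166, 0.0679, 0.2384]
orientation: [0.676, 0.737, -0.0, -0.0]
contact_force: [-0.2, 0.4, -3.2]
opening: 0.0192
grasp_force: 55.0
```

Call:
{"api": "apply_moves", "payload": {
  "deltas": [-0.2, -0.03, 0, 0, 0, 0, -0.4, -0.06, 0, 0, 0, 0, -0.6, -0.09, 0, 0, 0, 0, -0.8, -0.12, 0, 0, 0, 0, -1, -0.14, 0, 0, 0, 0, -1, -0.14, 0, 0, 0, 0, -1, -0.14, 0, 0, 0, 0, -1, -0.14, 0, 0, 0, 0]
}}

```text
time_s: 12.45
position: [0.5069, -0.1317, 0.2383]
orientation: [0.675, 0.738, 0.0, -0.001]
contact_force: [0.7, 0.5, -3.6]
opening: 0.0192
grasp_force: 55.0
```

```bash
python3 g.py .505 -.1605 .16 5
```

```text
t 12.45 pos [ 0.5069 -0.1317  0.2383] ang 5.1 tilt [-0.001  0.001] open 0.0192 F [ 0.7  0.5 -3.6] grip 55.0
shift [-0.143 -0.022  0.391] turn [-0.0002 -0.0004  0.0005]
q [ 0.02  0.23  0.22  1.87 -0.06  1.04  0.35]
```

Call:
{"api": "apply_moves", "payload": {
  "deltas": [-0.143, -0.02, 0, 0, 0, 0, -0.143, -0.02, 0, 0, 0, 0, -0.143, -0.02, 0.1, 0, 0, 0, -0.143, -0.02, 0.2, 0, 0, 0, -0.143, -0.02, 0.3, 0, 0, 0, -0.143, -0.02, 0.38, 0, 0, 0, -0.143, -0.02, 0.38, 0, 0, 0, -0.143, -0.02, 0.38, 0, 0, 0]
}}

```text
time_s: 13.12
position: [0.5049, -0.1599, 0.1619]
orientation: [0.674, 0.738, -0.0, -0.001]
contact_force: [-0.3, -0.6, -1.2]
opening: 0.0193
grasp_force: 55.0
```

```bash
python3 g.py .505 -.1605 .079 5
```

```text
t 13.12 pos [ 0.5049 -0.1599  0.1619] ang 5.2 tilt [-0.002  0.001] open 0.0193 F [-0.3 -0.6 -1.2] grip 55.0
shift [-0.004  0.001  0.415] turn [-0.0007 -0.0005  0.0011]
q [ 0.07  0.34  0.22  1.93 -0.1   0.89  0.43]
```

Call:
{"api": "apply_moves", "payload": {
  "deltas": [0, 0, 0.07, 0, 0, 0, 0, 0, 0.14, 0, 0, 0, 0, 0, 0.21, 0, 0, 0, 0, 0, 0.28, 0, 0, 0, 0, 0, 0.34, 0, 0, 0, 0, 0, 0.38, 0, 0, 0, 0, 0, 0.4, 0, 0, 0, 0, 0, 0.4, 0, 0, 0]
}}

```text
time_s: 13.78
position: [0.505, -0.162, 0.0823]
orientation: [0.675, 0.737, -0.0, -0.0]
contact_force: [0.1, 0.4, -2.9]
opening: 0.0195
grasp_force: 55.0
```

```bash
python3 g.py .505 -.1605 .0775 5
```

```text
t 13.78 pos [ 0.505  -0.162   0.0823] ang 5.0 tilt [-0.001  0.   ] open 0.0195 F [ 0.1  0.4 -2.9] grip 55.0
shift [0.008 0.    0.024] turn [-0.0002 -0.0001  0.0001]
q [ 0.1   0.46  0.2   1.98 -0.13  0.72  0.47]
```

Call:
{"api": "apply_moves", "payload": {
  "deltas": [0.006, 0, 0.008, 0, 0, 0, 0.006, 0, 0.016, 0, 0, 0, 0.006, 0, 0.02, 0, 0, 0, 0.006, 0, 0.02, 0, 0, 0, 0.006, 0, 0.02, 0, 0, 0, 0.006, 0, 0.02, 0, 0, 0, 0.006, 0, 0.02, 0, 0, 0, 0.006, 0, 0.02, 0, 0, 0]
}}

```text
time_s: 14.45
position: [0.5051, -0.1613, 0.0788]
orientation: [0.676, 0.737, 0.0, 0.0]
contact_force: [0.3, 0.1, -2.3]
opening: 0.0194
grasp_force: 55.0
```

Call:
{"api": "apply_moves", "payload": {
  "deltas": [0, 0, 0, 0, 0, 0, 0, 0, 0, 0, 0, 0, 0, 0, 0, 0, 0, 0, 0, 0, 0, 0, 0, 0, 0, 0, 0, 0, 0, 0, 0, 0, 0, 0, 0, 0, 0, 0, 0, 0, 0, 0, 0, 0, 0, 0, 0, 0],
  "hand": 1
}}

```text
time_s: 15.12
position: [0.505, -0.1612, 0.0787]
orientation: [0.676, 0.737, -0.0, -0.0]
contact_force: [-0.9, 0.2, 0.3]
opening: 0.0682
grasp_force: 0.0
```

Call:
{"api": "apply_moves", "payload": {
  "deltas": [0, 0, 0, 0, 0, 0, 0, 0, 0, 0, 0, 0, 0, 0, 0, 0, 0, 0, 0, 0, 0, 0, 0, 0, 0, 0, 0, 0, 0, 0, 0, 0, 0, 0, 0, 0, 0, 0, 0, 0, 0, 0, 0, 0, 0, 0, 0, 0]
}}

```text
time_s: 15.78
position: [0.505, -0.1612, 0.0787]
orientation: [0.676, 0.737, -0.0, -0.0]
contact_force: [-0.1, -0.1, -0.4]
opening: 0.0917
grasp_force: 0.0
```

Call:
{"api": "apply_moves", "payload": {
  "deltas": [0, 0, -0.1, 0, 0, 0, 0, 0, -0.2, 0, 0, 0, 0, 0, -0.3, 0, 0, 0, 0, 0, -0.45, 0, 0, 0, 0, 0, -0.6, 0, 0, 0, 0, 0, -0.7, 0, 0, 0, 0, 0, -0.8, 0, 0, 0, 0, 0, -0.8, 0, 0, 0]
}}

```text
time_s: 16.45
position: [0.5075, -0.1621, 0.2431]
orientation: [0.676, 0.737, 0.002, 0.003]
contact_force: [-0.3, -0.5, 0.3]
opening: 0.0919
grasp_force: 0.0
```

Call:
{"api": "apply_moves", "payload": {
  "deltas": [0.2, 0, 0, 0, 0, 0, 0.4, 0, 0, 0, 0, 0, 0.6, 0, 0, 0, 0, 0, 0.8, 0, 0, 0, 0, 0, 0.9, 0, 0, 0, 0, 0, 0.9, 0, 0, 0, 0, 0, 0.9, 0, 0, 0, 0, 0, 0.9, 0, 0, 0, 0, 0]
}}

```text
time_s: 17.12
position: [0.4892, 0.0171, 0.2383]
orientation: [0.676, 0.737, -0.0, 0.0]
contact_force: [0.2, -0.6, 0.1]
opening: 0.0917
grasp_force: 0.0
```

```bash
python3 g.py .505 -.1605 .236 5
python3 - <<'E'
from rig import eyes; import cv2,numpy as np
from h import *
o=np.zeros((400,800,3),np.uint8)
for i,n in enumerate(("top","side")):
    c=eyes.camera(n); x,y=map(int,proj(c,[.5,-.12,.09])); w=60
    print(n,x-w,y-w,[np.round((proj(c,[.505,-.1607,z])-[x-w,y-w])*400/120,0) for z in(.131,.072)])
    o[:,400*i:400*i+400]=cv2.resize(c["color"][y-w:y+w,x-w:x+w],(400,400),interpolation=2)
cv2.imwrite("pics/z.png",o)
E
```

```text
t 17.12 pos [0.4892 0.0171 0.2383] ang 4.9 tilt [-0.001 -0.001] open 0.0917 F [ 0.2 -0.6  0.1] grip 0.0
shift [-0.892  0.002  0.012] turn [-0.0002  0.0002 -0.0003]
q [-0.2   0.17  0.12  1.95 -0.02  1.03  0.02]
top 353 208 [array([290., 193.]), array([268., 195.])]
side 266 239 [array([236., 203.]), array([232., 274.])]
```

View pics/z.png

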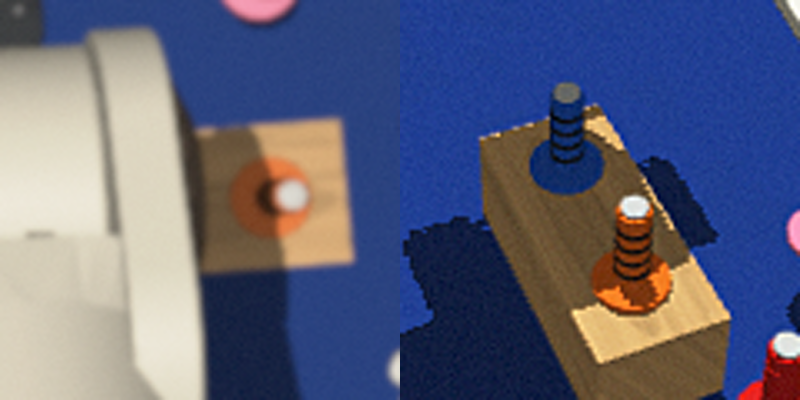

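The orange punch stands seated in its hole: cap at (290,194) top and (635,205) side, as predicted for a seated tool. The blue driver is still in its hole, and the gripper is clear of everything.

```bash
python3 -c "
from rig import job; print(job.sign_off())"
```

```text
the job is handed in; nothing more can be done
None
```

I drove the hinge pin out with the drift punch, stood the punch back in its hole in the stand, left the bush driver in its hole, and handed the job in at about 17 s of the 51 s allowed; the sign-off gave no verdict, and the pin's travel (about 35–37 mm, from arm position) was not measured directly.

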